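Refit the washed grease filter in the worktop extractor

TASK

Put the washed grease filter back into the low black extractor: lift it by its handle, hook its tongue under the extractor's retaining lip, swing the other end down and press it home until the spring catch snaps over its edge. Feel your way, for the seat is not exactly where it is measured, and never force it (no more than about 25 N between filter and extractor), let go when it lies flat in its seat, and leave the jars, mug and spatula where they are.

Things in the scene. Friction and masses are not known exactly. Their poses are not given: they have to be found in the camera images.
- filter: Loose steel grease filter, 0.25 to 0.45 kg, flat on the worktop: frame 160 (x) by 120 (y) by 8 mm round a grey mesh; origin at the centre of its underside, z up. At the -x end a tongue 80 wide and 4 thick, flush with the underside, sticks out from x = -80 to -95.
- tongue (a point): Middle of the lower edge of the tongue's tip, at (-95, 0, 0) mm in the filter's frame; same axes as the filter.
- handle (a point): Centre of the bar handle on top of the filter, at (15, 0, 36) mm in its frame. The bar runs along x from -15 to 45, is 12 wide in y, spans 30 to 42 mm above the underside and stands on a post at each end. Grasp it across y.
- free_edge (a point): Middle of the lower edge of the filter's +x end, at (80, 0, 0) mm in its frame. The frame's top there, x = 47 to 70, is a place to press.
- housing: Low black extractor shell fixed to the worktop, 248 (x) by 168 (y) mm, 34 high; origin at the centre of its underside, z up. In it is fixed a grey seat frame with a steel lip at its -x end and a steel spring catch at +x. Only the shell is measured: the seat frame is adjustable and stands up to 8 mm either way along x and 0 to 12 mm higher than the numbers below; find it by touch.
- ledge (a point): A reference point fixed to the shell, at (-55, 0, 40) mm in its frame: nominal middle of the inner edge of the seat's -x ledge. The flat ledge runs from here 41.5 mm towards -x to the slot's back wall. Ledges of the same height at +x (11 mm deep) and the sides (8 mm) carry the rest of the filter. The seat inside is 126 mm wide (y = +-63) and runs from x = -96.5 to 83 mm.
- lip (a point): A reference point fixed to the shell, at (-86.5, 0, 48) mm in its frame: nominal middle of the lower inner edge of the retaining lip over the -x ledge, as wide as the seat, 5 mm thick. Under it is a slot 8 mm high and 10 mm deep: the tongue goes in with the filter tilted 0.18 to 0.3 rad, free end up. The filter is too long to drop in flat.
- catch_end (a point): A reference point fixed to the shell, at (75.5, 0, 50.5) mm in its frame: nominal tip of the 50 mm wide spring catch. Above it the catch slopes up and back, 63 degrees steep, to x = 83 at 65 mm, so the free end pressed down (5 to 12 N there) pushes it back; its underside, 9.5 mm above the ledges, snaps over the filter's 8 mm frame.
- catch (a joint): Travel of the spring catch in m: 0 shut, up to 0.011 pushed back to the housing's +x; the spring (3 N at 0, 500 N/m) shuts it.
- jar_a: Spice jar, red cap, 44 mm diameter, 100 mm tall, origin at its foot: bystander.
- jar_b: Spice jar, green cap, 44 mm diameter, 100 mm tall, origin at its foot: bystander.
- mug: White mug, 80 mm diameter, 90 mm tall, origin at its foot: bystander.
- spatula: Wooden-handled spatula, 260 mm long, lying flat: bystander.
There are look-alikes about, which are no part of the job. Leave any brown or pink look-alike of the filter alone.

How it is judged:
By the outcome, as a careful person would: the job done as asked, in the order asked, and still so for the second after the job is handed in, with the robot touching nothing.
It also fails if it takes over 67 s, if anything falls off the work surface, if the arm or the gripper's body presses on something with over 40 N, if the wrist force passes 120 N, or if a joint passes its speed limit or range.

ROBOT

A 7-joint arm with a two-finger parallel gripper is mounted at the origin on the work surface. World frame = base frame: x ahead of the robot, y to its left, z up, the work surface at z = 0. Lengths are in m, angles in rad, forces in N, time in s.
With the tool pointing down it reaches from about 0.425 to 0.825 m from the base axis. Payload 3.6 kg.
Tool frame: the origin (TCP) lies between the finger pads; the fingertips stand 14 mm ahead of it and the grasp point (between the pads) lies 5 mm behind it; z points along the fingers, y is the line along which they close (so a half turn about z gives the same grasp; the last joint's range is limited). The gripper opens to 85 mm and grips with 20 to 120 N. Pads are 22 mm wide; open, the fingers measure 114 mm over their backs; the gripper's body (76 mm by 85 mm) begins 54 mm behind the grasp point. The pads swing forward as they close: fully open they stand 13 mm farther back than shut.
Start: joints at [1.131, 0.615, -0.013, 1.423, 0.008, 1.103, -0.04], TCP at [0.261, -0.595, 0.245] pointing down, gripper open.
Joint ranges: [-3.12, 3.12], [-0.3, 2.06], [-1.34, 1.32], [0.26, 2.42], [-1.36, 4.5], [0.01, 1.98], [-2.84, 2.84]. Speed limits (rad/s): [2.79, 2.79, 3.14, 3.14, 3.14, 3.14, 3.14].

INTERFACE

Orientations are given as a unit quaternion [w, x, y, z].
In Python, from plant import robot gives the robot as it stands.
- The arm moves only by the tool drive_tool, never from a script. Its argument "commands" is a list of rows, each a list of 4 numbers: the shift along the world's x, y, z in mm, then the turn about the world's z in degrees. In form: [[dx, dy, dz, yaw], ...]. A call has 1 to 5 rows; each row is the pose to reach, as a shift and turn from the pose commanded when the call began; what a row does not reach only later rows make up. A row lasts 1/12 s, in which the tool goes at most 41.7 mm and 7.16 degrees, less where a joint would pass 70% of its speed; a pose out of reach is approached as far as the arm can. A call with a gripper value outside its range is refused whole. "grip" is the finger opening in mm, from 0 to 85.4, set as the call begins (left out, the last holds). The fingers move at their own pace and stop on an object; "grip_force" is the grip in N (left out, the last holds). Time passes only in rows, so rows that repeat a pose let the fingers close. It gives the time, the measured TCP pose, the force, the opening and the grip force at its end, in the units of the state.
- robot.sense(): the state, without advancing time (a new reading comes with each control period).
- robot.read_camera(name): name is "side" or "top" or "wrist"; returns (picture, depth): 400x640x3 uint8, red, green, blue; 400x640 float32, m along the optical axis (not along the pixel's ray), 0 where there is no reading.
- robot.camera_model(name): a dict with "fov_y" (degrees; the focal length in pixels is half the picture's height over the tangent of half this angle, whatever the lens; pixels are square), "cx", "cy" (the principal point, pixels), "k1" (the pictures are not rectified: a ray, as slopes to the right and down, at radius r is drawn at 1 + k1 r^2 times it, then the intrinsics apply), "R" (3x3) and "t" (3): a world point X has camera coordinates R X + t; the wrist camera has in their place "tool_from_camera" (4x4, takes a point from camera to tool coordinates, whose origin is the TCP and whose axes are the flange's). Camera axes: x right, y down, z forward; pixel columns grow to the right and rows downward; lengths in m; the calibration is good to about 2 mm. A picture is of the moment at which its call begins: read the wrist's pose just before it. camera_model takes no time and is no camera call.
- robot.finish_job(): hands the job in; it is judged then, once.
The state is a dict: "clock": time; "qpos": joint angles; "dq": joint speeds; "effort": joint torques, N m; "tcp_pos": TCP position; "eef_rot": TCP orientation; "ft_force": force on the tool from outside, world axes, zero at the start; "moment": the same for the moment, N m; "finger_gap": finger opening in m; "gripper_force": force on a finger pad.
Only numpy, scipy, OpenCV 4.12 (cv2) and the standard library are available. Lean on these libraries where they do the work, as an engineer would, in place of code of your own. Each camera call takes 0.05 s, during which the arm holds its last target. There are 200 camera calls.

## Working session

There is one attempt and no reset: what is moved stays moved. The work goes in short steps, Python scripts to look and compute and a tool call to move; the robot and the scene stay as the last step left them, time stands still between calls to the robot, and variables do not carry over. Pictures are saved under pics/ and viewed, at most 10 in all, crops included, and the job is handed in when it is done.

Besides the shell and the picture viewer there is one more tool, called after "Call:" as name([rows], argument=value, ...), one row to a line, values as JSON. drive_tool: Moves the arm, as the interface text tells. Its arguments: {"type":"object","properties":{"commands":{"type":"array","items":{"type":"array","items":{"type":"number"}}},"grip":{"type":"number"},"grip_force":{"type":"number"}},"required":["commands"]}

```bash
mkdir -p pics; cat > h.py <<'E'
import numpy as np, cv2, json
from plant import robot
from scipy.spatial.transform import Rotation as Rn
def K(m,h=400):
    f=h/2/np.tan(np.radians(m["fov_y"])/2); return f
def xyz(name):
    s=robot.sense(); pic,d=robot.read_camera(name); m=robot.camera_model(name); f=K(m)
    u,v=np.meshgrid(np.arange(640),np.arange(400))
    A=np.array([[f,0,m["cx"]],[0,f,m["cy"]],[0,0,1]])
    n=cv2.undistortPoints(np.stack([u,v],-1).reshape(-1,1,2).astype(np.float64),A,np.array([m["k1"],0,0,0.])).reshape(400,640,2)
    P=np.dstack([n[...,0]*d,n[...,1]*d,d])
    if "R" in m: W=(P-np.array(m["t"]))@np.array(m["R"])
    else:
        T=np.array(m["tool_from_camera"]); q=s["eef_rot"]
        Q=P@T[:3,:3].T+T[:3,3]; W=Q@Rn.from_quat([q[1],q[2],q[3],q[0]]).as_matrix().T+np.array(s["tcp_pos"])
    W[d==0]=np.nan
    return pic,W
def save(p,n): cv2.imwrite("pics/"+n+".png",p[...,::-1])
E
python3 - <<'E'
from h import *
print(robot.sense())
for c in ("top","side"):
    p,W=xyz(c); save(p,c+"0"); np.save(c+"0.npy",W)
E
```

```text
{'clock': 0.0, 'qpos': array([ 1.1304987 ,  0.61593054, -0.01262465,  1.42492939,  0.00807048,
        1.10341021, -0.04040121]), 'dq': array([ 0.00101382,  0.00091152, -0.00067909,  0.00081249, -0.00096984,
       -0.00068512, -0.00115381]), 'effort': array([-5.72193894e-04, -4.69217455e+01,  2.58923024e-01, -1.71035421e+01,
        9.93775466e-03,  9.65569750e-03,  1.13001371e-05]), 'tcp_pos': array([ 0.26107764, -0.59444881,  0.24412063]), 'eef_rot': array([-1.28524031e-03,  9.78665782e-01,  2.05454519e-01, -2.73963927e-04]), 'ft_force': array([-0.01716394,  0.93011418, -0.32744132]), 'moment': array([-0.04437975, -0.03380204, -0.0142302 ]), 'gripper_force': 0.0, 'finger_gap': 0.0853068706595348}
```

View pics/top0.png

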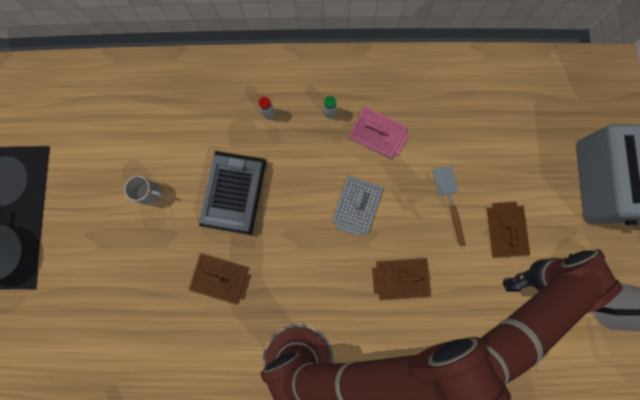

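View pics/side0.png

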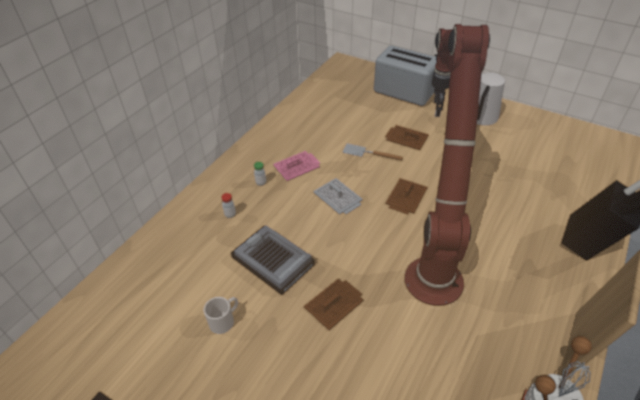

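```bash
python3 - <<'E'
from h import *
W=np.load("top0.npy"); p=cv2.imread("pics/top0.png")
def reg(u0,u1,v0,v1,zl,zh):
    w=W[v0:v1,u0:u1].reshape(-1,3); return w[(w[:,2]>zl)&(w[:,2]<zh)]
for n,a in dict(filt=(325,392,172,242,.004,.02),bar=(325,392,172,242,.03,.06),hous=(190,280,140,245,.022,.09),ht=(190,280,140,245,.050,.09)).items():
    w=reg(*a); r=cv2.minAreaRect((w[:,:2]*1000).astype(np.float32)); print(n,len(w),r,np.median(w[:,2]),w[:,2].max(), w.mean(0))
    print(cv2.boxPoints(r).round())
# table z nearby
print(np.nanmedian(W[250:260,280:360,2]))
a=cv2.resize(p[140:245,190:280],None,fx=5,fy=5,interpolation=cv2.INTER_CUBIC)[:525,:450]
b=cv2.resize(p[165:245,325:393],None,fx=5,fy=5,interpolation=cv2.INTER_CUBIC)
c=np.zeros((525,a.shape[1]+b.shape[1],3),np.uint8); c[:,:a.shape[1]]=a; c[:b.shape[0],a.shape[1]:]=b
cv2.imwrite("pics/crop0.png",c)
E
```

```text
filt 1651 ((473.09295654296875, -194.61688232421875), (214.23281860351562, 223.5507354736328), 89.15567779541016) 0.006669358124214433 0.017884134057912292 [ 0.47543545 -0.19117184  0.00712583]
[[ 360. -300.]
 [ 583. -303.]
 [ 586.  -89.]
 [ 363.  -86.]]
bar 75 ((494.69329833984375, -196.3024444580078), (11.720654487609863, 58.3608512878418), 70.22946166992188) 0.04152912498871799 0.047567777573003255 [ 0.49384393 -0.19622904  0.04130739]
[[ 465. -192.]
 [ 520. -212.]
 [ 524. -201.]
 [ 469. -181.]]
hous 3946 ((519.0157470703125, 206.39028930664062), (165.61245727539062, 247.76087951660156), 79.71941375732422) 0.041954628227728934 0.07850416441922892 [0.51512379 0.20479751 0.04186644]
[[382. 147.]
 [626. 103.]
 [656. 266.]
 [412. 310.]]
ht 1328 ((514.9119873046875, 208.54888916015625), (155.936279296875, 219.7743682861328), 79.95156860351562) 0.055398848707304646 0.07850416441922892 [0.51338184 0.20771756 0.05589873]
[[393. 151.]
 [610. 113.]
 [637. 266.]
 [420. 304.]]
-6.840227799676745e-05
```

View pics/crop0.png

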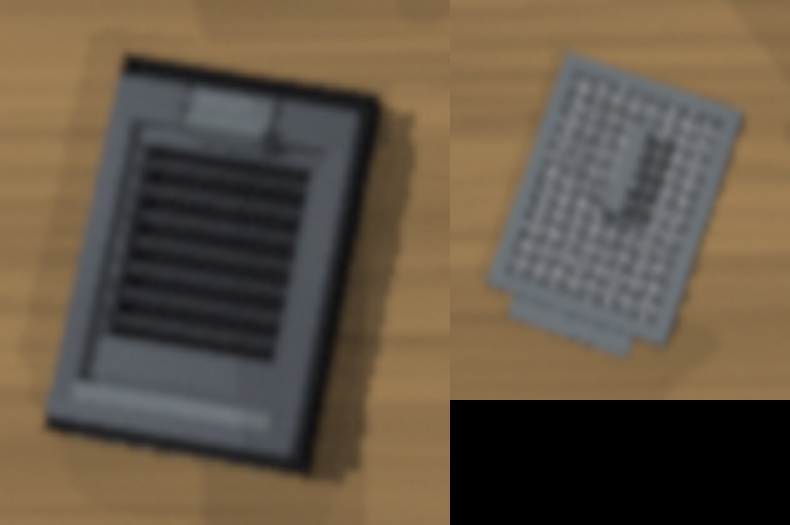

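The tongue of the grey filter points towards the robot. The extractor's catch is on the far side and its lip on the near side, with yaw about -10°. The bar is at (495, -196) mm with yaw about -20°.

Call:
drive_tool([
  [20, 35, 0, -7],
  [40, 70, 0, -14],
  [60, 105, 0, -21],
  [80, 140, 0, -28],
  [100, 175, 0, -35],
], grip=85)

```text
clock: 0.52
tcp_pos: [0.3618, -0.4181, 0.2449]
eef_rot: [-0.0, 0.995, -0.102, -0.0]
ft_force: [1.7, -0.6, 0.6]
finger_gap: 0.0846
gripper_force: 0.0
```

Call:
drive_tool([
  [20, 36, -10, -4],
  [40, 72, -20, -8.7],
  [60, 108, -30, -8.7],
  [80, 144, -35, -8.7],
  [100, 180, -40, -8.7],
])

```text
clock: 0.93
tcp_pos: [0.4607, -0.2395, 0.2048]
eef_rot: [-0.0, 0.985, -0.174, -0.001]
ft_force: [0.0, -0.2, -0.0]
finger_gap: 0.0848
gripper_force: 0.0
```

Call:
drive_tool([
  [20, 25, 0, 0],
  [34, 43, 0, 0],
  [34, 43, 0, 0],
  [34, 43, 0, 0],
  [34, 43, 0, 0],
])

```text
clock: 1.35
tcp_pos: [0.4936, -0.1996, 0.2052]
eef_rot: [0.0, 0.985, -0.174, -0.001]
ft_force: [-0.8, 0.8, -0.2]
finger_gap: 0.085
gripper_force: 0.0
```

```bash
python3 - <<'E'
from h import *
s=robot.sense(); print(s["clock"],s["tcp_pos"],Rn.from_quat(s["eef_rot"][[1,2,3,0]]).as_matrix().round(3),s["ft_force"],s["moment"],s["qpos"])
p,W=xyz("wrist"); save(p,"w1")
w=W.reshape(-1,3); 
for n,(zl,zh) in dict(bar=(.034,.05),fr=(.004,.014)).items():
    k=(w[:,2]>zl)&(w[:,2]<zh)&(abs(w[:,0]-.475)<.12)&(abs(w[:,1]+.195)<.12)
    r=cv2.minAreaRect((w[k][:,:2]*1000).astype(np.float32)); print(n,k.sum(),r,cv2.boxPoints(r).round(),np.median(w[k][:,2]))
E
```

```text
1.35 [ 0.49364925 -0.19955781  0.20522868] [[ 0.939 -0.343 -0.001]
 [-0.343 -0.939 -0.001]
 [-0.001  0.001 -1.   ]] [-0.77810001  0.83134803 -0.16742304] [ 0.06842279  0.01390401 -0.01281884] [ 0.23958366  0.48214235  0.1521735   1.81966202 -0.09237125  0.84764304
 -1.48481035]
bar 699 ((495.4215087890625, -198.1699676513672), (11.377391815185547, 59.69382095336914), 69.57184600830078) [[ 465. -193.]
 [ 521. -214.]
 [ 525. -203.]
 [ 469. -182.]] 0.0407079662105998
fr 10171 ((474.5999755859375, -190.8820343017578), (120.79669952392578, 172.8255615234375), 70.32857513427734) [[ 373. -219.]
 [ 536. -277.]
 [ 576. -163.]
 [ 414. -105.]] 0.0058365002749041495
```

View pics/w1.png

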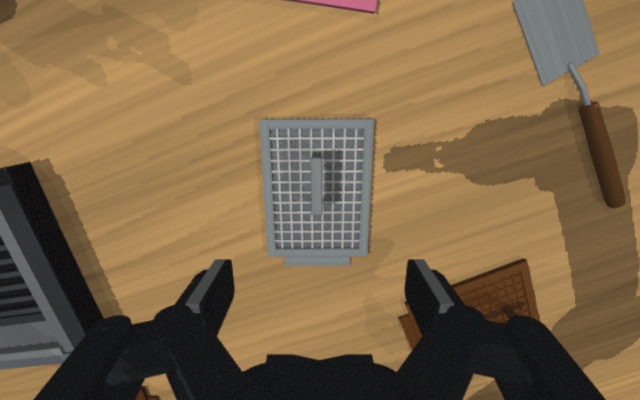

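Wrist view: the grey filter at (318,188) px has its bar at (317,183) and its tongue at the bottom. I'll grasp slightly towards the free end of the bar.

Call:
drive_tool([
  [8, -1, -40, 0],
  [8, -1, -80, 0],
  [8, -1, -120, 0],
  [8, -1, -150, 0],
  [8, -1, -165, 0],
])

```text
clock: 1.82
tcp_pos: [0.4991, -0.2008, 0.0368]
eef_rot: [-0.0, 0.985, -0.175, -0.003]
ft_force: [-0.9, 0.0, -0.1]
finger_gap: 0.0849
gripper_force: 0.0
```

Call:
drive_tool([
  [0, 0, -9, 0],
  [0, 0, -9, 0],
  [0, 0, -9, 0],
  [0, 0, -9, 0],
  [0, 0, -9, 0],
], grip=0, grip_force=40)

```text
clock: 2.23
tcp_pos: [0.5035, -0.2003, 0.0331]
eef_rot: [0.0, 0.985, -0.174, 0.002]
ft_force: [-0.5, -0.1, 0.4]
finger_gap: 0.0253
gripper_force: 0.0
```

Call:
drive_tool([
  [0, 0, 0, 0],
  [0, 0, 0, 0],
  [0, 0, 0, 0],
  [0, 0, 0, 0],
  [0, 0, 0, 0],
])

```text
clock: 2.65
tcp_pos: [0.5034, -0.2002, 0.033]
eef_rot: [0.0, 0.985, -0.173, 0.001]
ft_force: [-0.2, 0.3, 6.4]
finger_gap: 0.0112
gripper_force: 40.1
```

Call:
drive_tool([
  [0, 0, 10, 0],
  [0, 0, 30, 0],
  [0, 0, 60, 0],
  [0, 0, 90, 0],
  [0, 0, 110, 0],
])

```text
clock: 3.07
tcp_pos: [0.5028, -0.1997, 0.1441]
eef_rot: [0.0, 0.985, -0.174, 0.001]
ft_force: [1.3, -0.6, -3.9]
finger_gap: 0.011
gripper_force: 39.2
```

Call:
drive_tool([
  [0, 0, 0, 0],
  [0, 0, 0, 0],
  [0, 0, 0, 0],
])

```text
clock: 3.32
tcp_pos: [0.5013, -0.1989, 0.1404]
eef_rot: [-0.0, 0.985, -0.173, -0.001]
ft_force: [0.2, 0.7, -3.9]
finger_gap: 0.0113
gripper_force: 39.2
```

```bash
cat >> h.py <<'E'
def tilt(img=None):
    """pose of held filter from wrist cloud: plane fit in yaw frame of tool"""
    s=robot.sense(); p,W=xyz("wrist")
    if img: save(p,img)
    R=Rn.from_quat(s["eef_rot"][[1,2,3,0]]).as_matrix(); yaw=np.arctan2(R[1,0],R[0,0])
    c,sn=np.cos(yaw),np.sin(yaw); D=W-np.array(s["tcp_pos"]); 
    a=D[...,0]*c+D[...,1]*sn; b=-D[...,0]*sn+D[...,1]*c; z=D[...,2]
    k=(abs(b)<.075)&(abs(b)>.048)&(a>-.14)&(a<.1)&(z>-.09)&(z<.02)
    k&=np.isfinite(z)
    A=np.c_[a[k],b[k],np.ones(k.sum())]; zz=z[k]; i=np.ones(len(zz),bool)
    for _ in range(8):
        x=np.linalg.lstsq(A[i],zz[i],rcond=None)[0]; r=zz-A@x; i=abs(r)<max(.003,1.5*np.median(abs(r[i])))
    print("n",i.sum(),"pitch(free up) %.3f roll %.3f z0 %.1f mm"%(np.arctan(x[0]),np.arctan(x[1]),x[2]*1000),"a range",(np.percentile(a[k][i],[1,99])*1000).round(),"yaw %.2f deg"%np.degrees(yaw))
    return s,a,b,z,W,p
E
python3 - <<'E'
from h import *
s,*_=tilt("w2"); print(s["tcp_pos"],s["ft_force"],s["moment"],s["finger_gap"])
E
```

```text
n 6356 pitch(free up) 0.001 roll -0.001 z0 -26.4 mm a range [-89.  56.] yaw -19.97 deg
[ 0.50129237 -0.19886685  0.14042486] [ 0.16518172  0.74298236 -3.8843736 ] [-0.06017727 -0.03027382  0.01709925] 0.011342399292351316
```

View pics/w2.png

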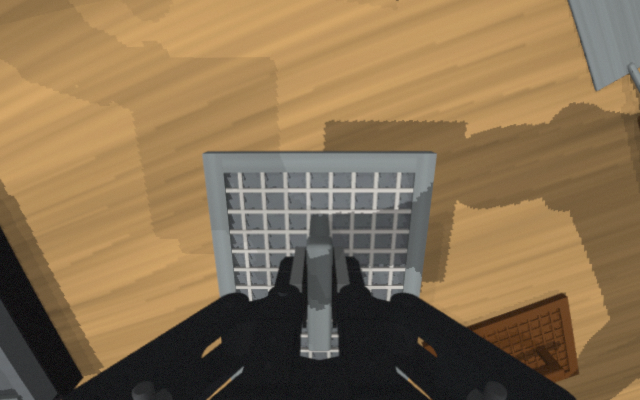

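The filter is held flat, with the free edge about 57 mm ahead of the TCP. I'll ease the grip to see whether it swings tongue-down.

Call:
drive_tool([
  [0, 0, 0, 0],
  [0, 0, 0, 0],
  [0, 0, 0, 0],
], grip_force=20)

```text
clock: 3.62
tcp_pos: [0.502, -0.1995, 0.1405]
eef_rot: [-0.0, 0.985, -0.174, -0.001]
ft_force: [-0.1, -0.2, -3.3]
finger_gap: 0.0114
gripper_force: 39.2
```

```bash
python3 - <<'E'
from h import *
s,*_=tilt(); print(s["tcp_pos"],s["ft_force"],s["moment"],s["gripper_force"])
# seat from first top view, housing frame
W=np.load("top0.npy")*1000; y=np.radians(-10.2); D=W-[519,206.4,0]
a=D[...,0]*np.cos(y)+D[...,1]*np.sin(y); b=-D[...,0]*np.sin(y)+D[...,1]*np.cos(y)
for c in range(-128,132,4):
    k=(abs(a-c)<2)&(abs(b)<20); k2=(abs(a-c)<2)&(abs(b-67)<2.5)
    print(c,np.nanmedian(W[k][:,2]).round(1),np.nanmedian(W[k2][:,2]).round(1) if k2.any() else None,end=" | ")
E
```

```text
n 6347 pitch(free up) 0.002 roll -0.001 z0 -26.4 mm a range [-89.  56.] yaw -19.99 deg
[ 0.50198518 -0.19946368  0.14049043] [-0.13026247 -0.21851701 -3.34118032] [-0.03032173 -0.08378821 -0.01821594] 39.20647859573364
  return np.nanmean(a, axis, out=out, keepdims=keepdims)
```

Call:
drive_tool([
  [0, 0, 0, 0],
  [0, 0, 0, 0],
  [0, 0, 0, 0],
], grip=0, grip_force=20)

```text
clock: 3.92
tcp_pos: [0.5025, -0.1996, 0.1414]
eef_rot: [-0.0, 0.985, -0.174, -0.0]
ft_force: [0.5, 0.2, -2.6]
finger_gap: 0.0109
gripper_force: 39.2
```

```bash
python3 - <<'E'
from h import *
s,*_=tilt(); print(s["tcp_pos"],s["ft_force"],s["moment"],s["gripper_force"])
E
```

```text
n 6345 pitch(free up) 0.004 roll -0.001 z0 -26.4 mm a range [-89.  56.] yaw -19.99 deg
[ 0.50249264 -0.19963609  0.14143027] [ 0.48279368  0.21464059 -2.58014667] [-0.01641183 -0.07735972 -0.00839441] 39.20674681663513
```

Call:
drive_tool([
  [0, 0, -30, 0],
  [0, 0, -60, 0],
  [0, 0, -90, 0],
  [0, 0, -103, 0],
  [0, 0, -109, 0],
])

```text
clock: 4.38
tcp_pos: [0.5006, -0.1987, 0.0325]
eef_rot: [-0.001, 0.985, -0.174, -0.003]
ft_force: [-13.0, 5.8, 53.4]
finger_gap: 0.0113
gripper_force: 47.1
```

Call:
drive_tool([
  [0, 0, -1, 0],
  [0, 0, -1, 0],
  [0, 0, -1, 0],
  [0, 0, -1, 0],
  [0, 0, -1, 0],
], grip=40)

```text
clock: 4.8
tcp_pos: [0.503, -0.1998, 0.032]
eef_rot: [0.0, 0.985, -0.174, 0.001]
ft_force: [-0.4, -0.3, 0.6]
finger_gap: 0.0399
gripper_force: 0.0
```

Call:
drive_tool([
  [5, -2, 0, 0],
  [9, -3, 0, 0],
  [9, -3, 0, 0],
  [9, -3, 0, 0],
  [9, -3, 0, 0],
], grip=0, grip_force=20)

```text
clock: 5.22
tcp_pos: [0.513, -0.2032, 0.0319]
eef_rot: [0.0, 0.985, -0.174, 0.002]
ft_force: [2.2, -0.6, -0.3]
finger_gap: 0.0116
gripper_force: 22.0
```

Call:
drive_tool([
  [0, 0, 0, 0],
  [0, 0, 0, 0],
  [0, 0, 0, 0],
  [0, 0, 0, 0],
])

```text
clock: 5.55
tcp_pos: [0.5123, -0.2029, 0.0318]
eef_rot: [0.0, 0.985, -0.174, 0.001]
ft_force: [3.0, -1.1, 1.8]
finger_gap: 0.0111
gripper_force: 22.2
```

Call:
drive_tool([
  [0, 0, 7, 0],
  [0, 0, 14, 0],
  [0, 0, 21, 0],
  [0, 0, 28, 0],
  [0, 0, 28, 0],
])

```text
clock: 5.97
tcp_pos: [0.5118, -0.2028, 0.061]
eef_rot: [0.0, 0.985, -0.174, 0.001]
ft_force: [0.7, 0.1, -3.0]
finger_gap: 0.0118
gripper_force: 21.5
```

```bash
python3 - <<'E'
from h import *
s,*_=tilt(); print(s["tcp_pos"],s["ft_force"],s["moment"],s["gripper_force"])
E
```

```text
n 3672 pitch(free up) -0.341 roll -0.005 z0 -31.8 mm a range [-26.  95.] yaw -19.99 deg
[ 0.51181046 -0.20281084  0.06097694] [ 0.7391001   0.11740574 -3.02988652] [-0.0825064  -0.17339123 -0.01237814] 21.534309089183807
```

```bash
sed -i 's/k&=np.isfinite(z)/k\&=np.isfinite(z)\&(W[...,2]>.005)\&(z<-.012)/' h.py; python3 - <<'E'
from h import *
s,a,b,z,W,p=tilt("w3"); print(s["tcp_pos"],s["ft_force"],s["moment"],s["gripper_force"])
k=(abs(b)<.058)&(abs(b)>.05)
for c in range(-130,110,10):
    q=k&(abs(a*1000-c)<5)
    if q.sum()>10: print(c,q.sum(),(np.nanpercentile(W[q][:,2],[10,50,90])*1000).round(1))
E
```

```text
n 5207 pitch(free up) 0.011 roll -0.001 z0 -25.2 mm a range [-90.  43.] yaw -19.99 deg
[ 0.51170756 -0.20271535  0.06038675] [ 0.98278013  0.42508309 -3.41452589] [-0.0945681  -0.12098509 -0.0171276 ] 21.52461737394333
-90 69 [33.7 34.6 35.2]
-30 75 [34.6 35.1 35.9]
-20 416 [34.4 35.3 36. ]
-10 438 [34.5 35.4 36.1]
0 461 [34.6 35.5 36.2]
10 3502 [ 35.8 127.7 134.8]
20 522 [34.7 35.6 36.4]
30 547 [34.9 35.7 36.4]
40 849 [-1.4 34.8 36.4]
50 403 [-1.7 -0.9 -0.1]
60 435 [-1.8 -0.9 -0.1]
70 428 [-1.7 -1.  -0.2]
80 464 [-1.8 -1.  -0. ]
90 481 [-1.8 -0.9 -0. ]
100 485 [-1.8 -1.  -0.1]
```

View pics/w3.png

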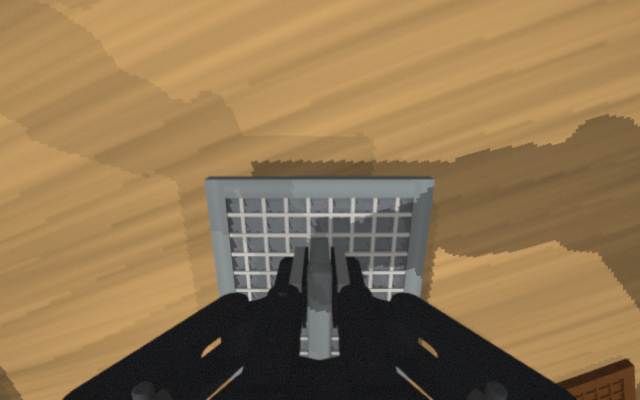

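Call:
drive_tool([
  [0, 0, 40, 0],
  [0, 0, 80, 0],
  [0, 0, 110, 0],
  [0, 0, 110, 0],
  [0, 0, 110, 0],
])

```text
clock: 6.48
tcp_pos: [0.5121, -0.2028, 0.1708]
eef_rot: [0.0, 0.985, -0.174, 0.002]
ft_force: [-1.0, 0.2, -4.3]
finger_gap: 0.0119
gripper_force: 21.1
```

```bash
python3 - <<'E'
from h import *
s,*_=tilt(); print(s["tcp_pos"],s["ft_force"],s["moment"],s["gripper_force"])
E
```

```text
n 5434 pitch(free up) 0.181 roll -0.001 z0 -26.2 mm a range [-31.  47.] yaw -19.99 deg
[ 0.51207529 -0.20284858  0.17077808] [-1.01078425  0.16043289 -4.33281966] [-0.0300058   0.00664094 -0.00196695] 21.084854006767273
```

Call:
drive_tool([
  [0, 0, -40, 0],
  [0, 0, -40, 0],
  [0, 0, 0, 0],
  [0, 0, 0, 0],
  [0, 0, 0, 0],
])

```text
clock: 6.95
tcp_pos: [0.5118, -0.2028, 0.17]
eef_rot: [0.0, 0.985, -0.174, 0.0]
ft_force: [-0.8, 1.0, -3.1]
finger_gap: 0.0114
gripper_force: 20.7
```

```bash
python3 - <<'E'
from h import *
s,*_=tilt(); print(s["tcp_pos"],s["ft_force"],s["moment"],s["gripper_force"])
E
```

```text
n 4897 pitch(free up) 0.353 roll -0.001 z0 -28.4 mm a range [-38.  44.] yaw -20.00 deg
[ 0.51177729 -0.20284319  0.16999178] [-0.76014279  0.95516705 -3.10804381] [-0.011576   -0.00390444 -0.03311883] 20.674178302288055
```

Sharp lifting makes it swing tongue-down, and it is now at 0.35 rad. I'll tap the tongue on the worktop to bring it back to about 0.22, then clamp harder.

Call:
drive_tool([
  [0, 0, -20, 0],
  [0, 0, -50, 0],
  [0, 0, -75, 0],
  [0, 0, -88, 0],
  [0, 0, -95, 0],
])

```text
clock: 7.42
tcp_pos: [0.5094, -0.2016, 0.0715]
eef_rot: [-0.001, 0.985, -0.173, -0.003]
ft_force: [1.9, -0.3, -0.3]
finger_gap: 0.0115
gripper_force: 21.1
```

Call:
drive_tool([
  [0, 0, -5, 0],
  [0, 0, -10, 0],
  [0, 0, -14, 0],
  [0, 0, -14, 0],
  [0, 0, -14, 0],
])

```text
clock: 7.83
tcp_pos: [0.5119, -0.2028, 0.0611]
eef_rot: [0.0, 0.985, -0.174, 0.001]
ft_force: [1.6, -0.9, -1.3]
finger_gap: 0.0116
gripper_force: 21.0
```

Call:
drive_tool([
  [0, 0, 0, 0],
  [0, 0, 0, 0],
  [0, 0, 0, 0],
  [0, 0, 0, 0],
], grip=0, grip_force=70)

```text
clock: 8.17
tcp_pos: [0.5117, -0.2027, 0.0608]
eef_rot: [0.0, 0.985, -0.174, 0.0]
ft_force: [1.7, -0.4, 0.1]
finger_gap: 0.0104
gripper_force: 70.3
```

```bash
python3 - <<'E'
from h import *
s,*_=tilt(); print(s["tcp_pos"],s["ft_force"],s["moment"],s["gripper_force"])
E
```

```text
n 5497 pitch(free up) 0.219 roll -0.001 z0 -27.5 mm a range [-32.  48.] yaw -19.99 deg
[ 0.51169347 -0.2027422   0.06080529] [ 1.68377601 -0.38474452  0.14572293] [-0.04203275 -0.22490628  0.00625714] 70.3281819820404
```

```bash
python3 - <<'E'
from h import *
from scipy.optimize import minimize_scalar
W=np.load("top0.npy")*1000
def fr(yd):
    y=np.radians(yd); D=W-[519,206.4,0]
    return D[...,0]*np.cos(y)+D[...,1]*np.sin(y), -D[...,0]*np.sin(y)+D[...,1]*np.cos(y), W[...,2]
def step(x,h):  # best split location: low z below, high above
    o=np.argsort(x); x=x[o]; h=h[o].astype(int)
    c=np.cumsum(h)+ (len(h)-h.sum()-np.cumsum(1-h)); i=c.argmin(); return x[i],c[i],len(x)
a,b,z=fr(-10.2)
for lo,hi in ((-85,-45),(-45,-5),(-5,30),(30,62),(-85,62)):
    k=(a>lo)&(a<hi)&np.isfinite(z)
    kp=k&(b>50)&(b<74); km=k&(b<-50)&(b>-74)
    ko=k&(b>70)&(b<90); kq=k&(b<-70)&(b>-90)
    print(lo,hi,"+",step(b[kp],z[kp]>50),"-",step(-b[km],z[km]>50),"out",step(b[ko],z[ko]<45),step(-b[kq],z[kq]<45))
for lo,hi in ((-55,-20),(-20,20),(20,55),(-55,55)):
    k=(b>lo)&(b<hi)&(a<-80)&(a>-105); print("lip",step(-a[k],z[k]>50), end=" ")
    k=(b>lo)&(b<hi)&(a<-50)&(a>-75); print("ledge",step(-a[k],z[k]>41))
k=(a>-85)&(a<-64)&(abs(b)<50); print("ledge z",np.nanmedian(z[k])); k=(a>-106)&(a<-94)&(abs(b)<50); print("lip z",np.nanmedian(z[k]))
k=(a>-85)&(a<62)&(abs(b)>66)&(abs(b)<74);print("rim z",np.nanmedian(z[k]))
E
```

```text
-85 -45 + (np.float64(62.79031771880873), np.int64(8), 113) - (np.float64(59.96320083983438), np.int64(0), 82) out (np.float64(78.3840498365305), np.int64(0), 32) (np.float64(74.76852599212174), np.int64(11), 124)
-45 -5 + (np.float64(62.25732717450991), np.int64(9), 121) - (np.float64(58.657884161030324), np.int64(2), 79) out (np.float64(79.27235566411325), np.int64(0), 31) (np.float64(75.06257143896802), np.int64(11), 116)
-5 30 + (np.float64(63.71108838222626), np.int64(9), 107) - (np.float64(58.15511427137346), np.int64(6), 70) out (np.float64(78.00657716320687), np.int64(0), 26) (np.float64(74.36171298017157), np.int64(9), 104)
30 62 + (np.float64(61.89866659575499), np.int64(10), 95) - (np.float64(58.676788887575405), np.int64(1), 65) out (np.float64(77.9269149600497), np.int64(1), 24) (np.float64(74.70008674296179), np.int64(10), 91)
-85 62 + (np.float64(62.79031771880873), np.int64(41), 436) - (np.float64(58.676788887575405), np.int64(10), 296) out (np.float64(79.27235566411325), np.int64(1), 113) (np.float64(74.76852599212174), np.int64(42), 435)
lip (np.float64(89.6861394471032), np.int64(0), 87) ledge (np.float64(56.96245027042452), np.int64(8), 81)
lip (np.float64(90.11828671589525), np.int64(0), 100) ledge (np.float64(57.61883378639488), np.int64(2), 92)
lip (np.float64(89.37798027811382), np.int64(1), 83) ledge (np.float64(57.573541769838684), np.int64(6), 82)
lip (np.float64(90.11828671589525), np.int64(1), 270) ledge (np.float64(57.61883378639488), np.int64(16), 255)
ledge z 44.27700891936523
lip z 57.31062059222595
rim z 54.67012981547949
```

The seat centre line is at about b=+1.9 mm, the lip edge at a≈-90 and the ledge at z≈44. I'll carry the filter over the extractor.

Call:
drive_tool([
  [0, 0, 10, 0],
  [2, 10, 30, 2],
  [6, 30, 55, 4],
  [10, 55, 75, 6],
  [14, 85, 85, 8],
])

```text
clock: 8.63
tcp_pos: [0.5253, -0.1189, 0.1479]
eef_rot: [0.001, 0.994, -0.105, 0.001]
ft_force: [0.9, -0.7, -2.8]
finger_gap: 0.0102
gripper_force: 70.1
```

Call:
drive_tool([
  [4, 32, 0, 1.8],
  [8, 66, 0, 1.8],
  [12, 100, 0, 1.8],
  [16, 134, 0, 1.8],
  [20, 168, 0, 1.8],
])

```text
clock: 9.05
tcp_pos: [0.5437, 0.0517, 0.1453]
eef_rot: [0.0, 0.996, -0.089, -0.002]
ft_force: [0.9, 0.1, -3.6]
finger_gap: 0.0106
gripper_force: 70.0
```

Call:
drive_tool([
  [3, 34, 0, 0],
  [6, 68, 0, 0],
  [8, 100, 0, 0],
  [10, 128, 0, 0],
  [10, 145, 0, 0],
])

```text
clock: 9.47
tcp_pos: [0.5535, 0.2, 0.145]
eef_rot: [-0.001, 0.996, -0.086, -0.002]
ft_force: [0.4, 0.0, -2.8]
finger_gap: 0.0103
gripper_force: 70.0
```

Call:
drive_tool([
  [0, 6, 0, 0],
  [0, 6, 0, 0],
  [0, 6, 0, 0],
])

```text
clock: 9.72
tcp_pos: [0.5548, 0.1992, 0.1452]
eef_rot: [0.001, 0.996, -0.089, -0.001]
ft_force: [-0.2, -0.8, -3.1]
finger_gap: 0.0107
gripper_force: 70.0
```

```bash
python3 - <<'E'
from h import *
s,*_=tilt(); print(s["clock"],s["tcp_pos"],s["ft_force"],s["moment"],s["gripper_force"],s["qpos"])
t=s["tcp_pos"]*1000; y=np.radians(-10.2); D=t[:2]-[519,206.4]; print("a,b",D@[np.cos(y),np.sin(y)],D@[-np.sin(y),np.cos(y)])
p,W=xyz("side"); save(p[180:320,180:380].repeat(4,0).repeat(4,1)[:560],"s4")
E
```

```text
n 5513 pitch(free up) 0.232 roll -0.003 z0 -27.6 mm a range [-33.  49.] yaw -10.25 deg
9.7167 [0.55478296 0.19924932 0.14519389] [-0.19764163 -0.76720722 -3.05059266] [-0.11401938 -0.05886794  0.02546   ] 70.03889322280884 [-0.46910137  0.63659796  0.13875476  1.72176297 -0.11307686  0.79371033
 -2.02732728]
a,b 36.48370920086082 -0.7010551921809589
```

View pics/s4.png

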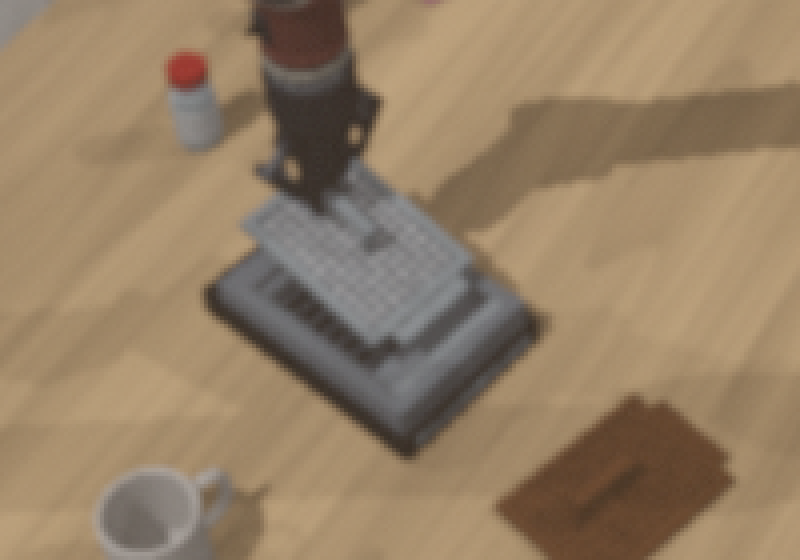

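The filter hangs tongue-down over the seat, with the tongue at about (410,335) in the crop, just inside the lip, and the gripper is clear of the jar. Next I'll shift sideways, lower it, and check the tongue against the lip from the top camera.

Call:
drive_tool([
  [0.5, 2.5, -8, 0],
  [0.5, 2.5, -16, 0],
  [0.5, 2.5, -20, 0],
  [0.5, 2.5, -20, 0],
  [0.5, 2.5, -20, 0],
])

```text
clock: 10.23
tcp_pos: [0.5556, 0.2034, 0.1247]
eef_rot: [0.0, 0.996, -0.089, -0.001]
ft_force: [-0.2, -0.2, -3.8]
finger_gap: 0.0109
gripper_force: 70.0
```

```bash
python3 - <<'E'
from h import *
s=robot.sense(); p,W=xyz("top"); W=W*1000; y=np.radians(-10.2); D=W-[519,206.4,0]
t=s["tcp_pos"]*1000; print(t,s["ft_force"])
a=D[...,0]*np.cos(y)+D[...,1]*np.sin(y); b=-D[...,0]*np.sin(y)+D[...,1]*np.cos(y); z=W[...,2]
for c in range(-96,-40,2):
    k=(abs(a-c)<=1)&(abs(b-2)<30); print(c,k.sum(),np.nanpercentile(z[k],[10,50,90]).round(1),end=" | ")
k=(a>-90)&(a<-40)
print()
for c in list(range(-80,-54,2))+list(range(54,84,2)):
    q=(abs(b-c)<=1)&(a>-50)&(a<-15); print(c,q.sum(),np.nanpercentile(z[q],[10,50,90]).round(1),end=" | ")
save(np.ascontiguousarray(cv2.resize(p[140:245,190:280],None,fx=5,fy=5,interpolation=cv2.INTER_CUBIC)),"t5")
E
```

```text
[555.63536662 203.42113279 124.74737337] [-0.24686564 -0.19735961 -3.80054393]
-96 13 [56.4 58.2 60.3] | -94 14 [53.3 55.7 62.4] | -92 13 [54.3 58.7 61.2] | -90 6 [42.1 43.9 46.4] | -88 12 [41.3 43.7 47.8] | -86 13 [43.2 44.6 49.4] | -84 20 [41.4 47.9 67.3] | -82 17 [55.1 65.9 69.3] | -80 13 [62.7 66.5 70.7] | -78 16 [ 63.1  69.  325.3] | -76 14 [ 65.3  68.2 420.7] | -74 14 [ 67.1  69.3 425.9] | -72 15 [ 68.1  69.7 371. ] | -70 15 [ 67.2  72.  375.7] | -68 17 [ 69.7  74.2 574.2] | -66 15 [ 72.   73.2 567.7] | -64 15 [ 72.   75.3 369.6] | -62 14 [ 73.3  77.2 565.2] | -60 18 [ 71.8  75.1 570.3] | -58 15 [ 70.3  74.3 365.5] | -56 17 [ 71.2  76.1 565.3] | -54 19 [ 72.6  76.9 564.2] | -52 18 [ 74.   75.9 566. ] | -50 17 [ 75.3  78.3 561.4] | -48 19 [ 75.   79.9 558.9] | -46 15 [ 74.4  78.2 550. ] | -44 18 [ 75.4  78.4 558.8] | -42 20 [ 75.7  78.7 556.9] | 
-80 15 [ 31.7  36.9 548.1] | -78 17 [ 33.6 531.3 553.5] | -76 37 [ 33.5  55.6 553.3] | -74 23 [ 52.8 518.3 556.9] | -72 29 [ 55.1 524.5 559.5] | -70 26 [ 56.  529.4 566.1] | -68 31 [ 54.  517.2 561.6] | -66 31 [ 57.3 529.3 569.8] | -64 29 [ 53.4 530.7 562.5] | -62 24 [ 52.6 530.5 568.4] | -60 22 [524.  551.4 569.3] | -58 19 [ 45.1 545.6 570. ] | -56 33 [ 43.  527.1 568.6] | 54 0 nan | 56 0 nan | 58 0 nan | 60 0 nan | 62 0 nan | 64 0 nan | 66 0 nan | 68 0 nan | 70 0 nan | 72 0 nan | 74 0 nan | 76 0 nan | 78 0 nan | 80 0 nan | 82 0 nan |
  return np.nanmean(a, axis, out=out, keepdims=keepdims)
```

View pics/t5.png

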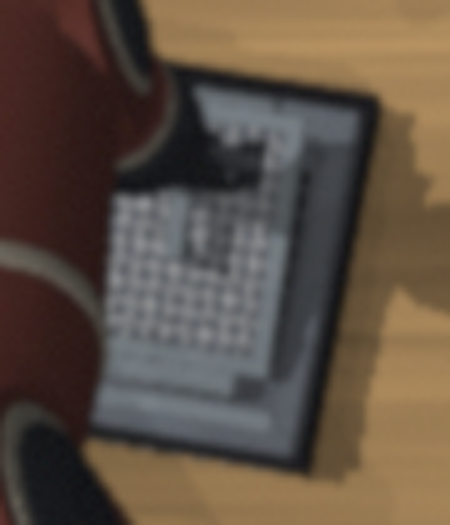

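The tongue edge (about (170,385) px) lies just inside the lip strip (about (180,410)), some 7 mm apart, and it is centred. I'll lower to the ledge by feel.

Call:
drive_tool([
  [0, 0, -5, 0],
  [0, 0, -10, 0],
  [0, 0, -13, 0],
  [0, 0, -14, 0],
  [0, 0, -15, 0],
])

```text
clock: 10.7
tcp_pos: [0.5558, 0.2039, 0.1101]
eef_rot: [0.0, 0.996, -0.089, -0.0]
ft_force: [0.1, -0.8, -3.3]
finger_gap: 0.0103
gripper_force: 70.1
```

Call:
drive_tool([
  [0, 0, -0.5, 0],
  [0, 0, -1, 0],
  [0, 0, -1, 0],
])

```text
clock: 10.95
tcp_pos: [0.5561, 0.2039, 0.1096]
eef_rot: [-0.0, 0.996, -0.089, 0.0]
ft_force: [-0.1, -0.6, -3.5]
finger_gap: 0.0106
gripper_force: 70.1
```

Call:
drive_tool([
  [0, 0, -0.5, 0],
  [0, 0, -1, 0],
  [0, 0, -1, 0],
])

```text
clock: 11.2
tcp_pos: [0.556, 0.2039, 0.1085]
eef_rot: [-0.0, 0.996, -0.089, 0.0]
ft_force: [0.5, -0.4, -2.7]
finger_gap: 0.0105
gripper_force: 70.1
```

Call:
drive_tool([
  [0, 0, -0.5, 0],
  [0, 0, -1, 0],
  [0, 0, -1, 0],
])

```text
clock: 11.45
tcp_pos: [0.556, 0.2038, 0.1074]
eef_rot: [0.0, 0.996, -0.089, -0.0]
ft_force: [0.1, 0.3, -3.5]
finger_gap: 0.0105
gripper_force: 70.1
```

Call:
drive_tool([
  [0, 0, -0.4, 0],
  [0, 0, -0.8, 0],
  [0, 0, -0.8, 0],
])

```text
clock: 11.7
tcp_pos: [0.556, 0.2039, 0.1067]
eef_rot: [-0.0, 0.996, -0.089, 0.0]
ft_force: [-0.6, 0.6, -3.3]
finger_gap: 0.0103
gripper_force: 70.1
```

Call:
drive_tool([
  [0, 0, -0.4, 0],
  [0, 0, -0.8, 0],
  [0, 0, -0.8, 0],
])

```text
clock: 11.95
tcp_pos: [0.5563, 0.2039, 0.1061]
eef_rot: [-0.0, 0.996, -0.089, 0.0]
ft_force: [0.6, -0.5, -2.5]
finger_gap: 0.0104
gripper_force: 70.2
```

Call:
drive_tool([
  [0, 0, -0.4, 0],
  [0, 0, -0.8, 0],
  [0, 0, -0.8, 0],
])

```text
clock: 12.2
tcp_pos: [0.5566, 0.2038, 0.1054]
eef_rot: [-0.0, 0.996, -0.089, 0.001]
ft_force: [0.3, -0.3, -0.6]
finger_gap: 0.0105
gripper_force: 70.3
```

Call:
drive_tool([
  [0, 0, -0.4, 0],
  [0, 0, -0.8, 0],
  [0, 0, -0.8, 0],
])

```text
clock: 12.45
tcp_pos: [0.5569, 0.2038, 0.1048]
eef_rot: [-0.0, 0.996, -0.089, 0.001]
ft_force: [1.6, -1.5, -0.3]
finger_gap: 0.0105
gripper_force: 70.5
```

```bash
python3 - <<'E'
from h import *
s,*_=tilt(); print(s["clock"],s["tcp_pos"],s["ft_force"],s["moment"])
E
```

```text
n 4031 pitch(free up) -0.236 roll -0.003 z0 -37.7 mm a range [-29.  68.] yaw -10.21 deg
12.45 [0.55692568 0.20376703 0.10476572] [ 1.57067434 -1.46186792 -0.33677299] [-0.12594617 -0.29658499 -0.00402175]
```

Contact with the ledge came at TCP z of about 106. I'll ease up slightly and slide towards the lip.

Call:
drive_tool([
  [-1, 0.2, 0.7, 0],
  [-3, 0.5, 0.7, 0],
  [-5, 0.9, 0.7, 0],
  [-7, 1.2, 0.7, 0],
  [-8, 1.4, 0.7, 0],
])

```text
clock: 12.92
tcp_pos: [0.5474, 0.2055, 0.1049]
eef_rot: [-0.0, 0.996, -0.089, -0.0]
ft_force: [1.3, 0.4, -0.4]
finger_gap: 0.0102
gripper_force: 70.4
```

Call:
drive_tool([
  [-1, 0.2, 0, 0],
  [-2, 0.4, 0, 0],
  [-3, 0.5, 0, 0],
  [-3, 0.5, 0, 0],
])

```text
clock: 13.25
tcp_pos: [0.5447, 0.2059, 0.105]
eef_rot: [-0.0, 0.996, -0.089, -0.0]
ft_force: [1.0, -0.7, -0.1]
finger_gap: 0.0103
gripper_force: 70.4
```

Call:
drive_tool([
  [-0.5, 0.1, 0, 0],
  [-1, 0.2, 0, 0],
  [-1.5, 0.3, 0, 0],
  [-1.5, 0.3, 0, 0],
])

```text
clock: 13.58
tcp_pos: [0.5434, 0.2061, 0.105]
eef_rot: [-0.0, 0.996, -0.089, -0.0]
ft_force: [2.2, 0.7, -0.6]
finger_gap: 0.0106
gripper_force: 70.4
```

Call:
drive_tool([
  [-0.5, 0.1, 0, 0],
  [-1, 0.2, 0, 0],
  [-1.5, 0.3, 0, 0],
  [-1.5, 0.3, 0, 0],
])

```text
clock: 13.92
tcp_pos: [0.5418, 0.2064, 0.105]
eef_rot: [0.0, 0.996, -0.089, -0.0]
ft_force: [1.6, -0.9, -1.4]
finger_gap: 0.0102
gripper_force: 70.4
```

Call:
drive_tool([
  [-0.5, 0.1, 0, 0],
  [-1, 0.2, 0, 0],
  [-1.5, 0.3, 0, 0],
  [-1.5, 0.3, 0, 0],
])

```text
clock: 14.25
tcp_pos: [0.5403, 0.2067, 0.105]
eef_rot: [-0.0, 0.996, -0.089, -0.0]
ft_force: [1.9, -1.1, -0.9]
finger_gap: 0.0103
gripper_force: 70.4
```

Call:
drive_tool([
  [-0.5, 0.1, 0, 0],
  [-1, 0.2, 0, 0],
  [-1, 0.2, 0, 0],
])

```text
clock: 14.5
tcp_pos: [0.54, 0.2068, 0.1052]
eef_rot: [-0.0, 0.996, -0.089, 0.001]
ft_force: [3.0, -1.1, -0.1]
finger_gap: 0.0106
gripper_force: 70.5
```

The back wall shows at x≈540 (Fx 3 N). I'll back off 1.5 mm and swing the free end down along an arc about the tongue tip.

Call:
drive_tool([
  [1.5, -0.3, 0, 0],
  [2.5, -0.5, -2, 0],
  [3.8, -0.7, -4.2, 0],
  [3.8, -0.7, -4.2, 0],
])

```text
clock: 14.83
tcp_pos: [0.5424, 0.2063, 0.1004]
eef_rot: [0.0, 0.996, -0.089, -0.001]
ft_force: [-0.1, -0.2, 3.0]
finger_gap: 0.0102
gripper_force: 70.8
```

```bash
sed -i 's/(W\[...,2\]>.005)/(W[...,2]>ZMIN)/; s/^def tilt/ZMIN=.06\ndef tilt/' h.py; python3 - <<'E'
from h import *
s,*_=tilt(); print(s["clock"],s["tcp_pos"],s["ft_force"],s["moment"])
E
```

```text
n 5435 pitch(free up) 0.183 roll -0.001 z0 -27.3 mm a range [-31.  48.] yaw -10.20 deg
14.8333 [0.54244002 0.20629611 0.10038885] [-0.09779638 -0.19379781  3.00193529] [ 0.09453636  0.6267198  -0.00882724]
```

Call:
drive_tool([
  [1.2, -0.2, -2.5, 0],
  [2.4, -0.4, -4.9, 0],
  [2.4, -0.4, -4.9, 0],
])

```text
clock: 15.13
tcp_pos: [0.5452, 0.2057, 0.0951]
eef_rot: [0.0, 0.996, -0.089, -0.001]
ft_force: [-0.6, 0.6, 1.3]
finger_gap: 0.0103
gripper_force: 70.3
```

```bash
python3 - <<'E'
from h import *
s,*_=tilt(); print(s["clock"],s["tcp_pos"],s["ft_force"],s["moment"])
E
```

```text
n 5371 pitch(free up) 0.141 roll -0.001 z0 -27.1 mm a range [-30.  46.] yaw -10.19 deg
15.1333 [0.54517732 0.2057271  0.09514104] [-0.57585013  0.63649101  1.25606968] [0.18575253 0.62188774 0.02135727]
```

Call:
drive_tool([
  [1, -0.2, -2.5, 0],
  [2.2, -0.4, -5, 0],
  [2.2, -0.4, -5, 0],
])

```text
clock: 15.43
tcp_pos: [0.5474, 0.2054, 0.0903]
eef_rot: [0.0, 0.996, -0.089, -0.001]
ft_force: [-2.0, 0.9, 0.0]
finger_gap: 0.0106
gripper_force: 70.1
```

Call:
drive_tool([
  [0.4, 0, -1, 0],
  [0.8, -0.1, -2, 0],
  [0.8, -0.1, -2, 0],
])

```text
clock: 15.68
tcp_pos: [0.5478, 0.2054, 0.0892]
eef_rot: [0.0, 0.996, -0.089, -0.001]
ft_force: [-3.5, 0.7, 4.9]
finger_gap: 0.0106
gripper_force: 70.7
```

Call:
drive_tool([
  [0.4, 0, -1, 0],
  [0.8, -0.1, -2, 0],
  [0.8, -0.1, -2, 0],
])

```text
clock: 15.93
tcp_pos: [0.5485, 0.2054, 0.0877]
eef_rot: [-0.0, 0.996, -0.089, -0.001]
ft_force: [-5.3, 0.3, 7.6]
finger_gap: 0.0105
gripper_force: 71.0
```

```bash
python3 - <<'E'
from h import *
s,*_=tilt(); print(s["clock"],s["tcp_pos"],s["ft_force"],s["moment"])
E
```

```text
n 4152 pitch(free up) 0.069 roll -0.001 z0 -26.4 mm a range [-21.  44.] yaw -10.19 deg
15.9333 [0.54848017 0.20535291 0.08773913] [-5.32364823  0.3361184   7.64576664] [ 0.03789872  1.48242851 -0.07642217]
```

The catch is yielding: tilt is 0.07 and total vertical force about 11 N. I'll continue gently downwards.

Call:
drive_tool([
  [0, 0, -0.8, 0],
  [0, 0, -1.6, 0],
  [0, 0, -1.6, 0],
])

```text
clock: 16.23
tcp_pos: [0.549, 0.2054, 0.0865]
eef_rot: [-0.0, 0.996, -0.088, -0.0]
ft_force: [-3.5, -1.1, 9.2]
finger_gap: 0.0106
gripper_force: 71.1
```

Call:
drive_tool([
  [0, 0, -0.8, 0],
  [0, 0, -1.6, 0],
  [0, 0, -1.6, 0],
])

```text
clock: 16.48
tcp_pos: [0.5495, 0.2053, 0.0854]
eef_rot: [-0.0, 0.996, -0.089, 0.0]
ft_force: [-4.3, -0.8, 11.0]
finger_gap: 0.0104
gripper_force: 71.2
```

Call:
drive_tool([
  [0, 0, -0.8, 0],
  [0, 0, -1.6, 0],
  [0, 0, -1.6, 0],
])

```text
clock: 16.73
tcp_pos: [0.5501, 0.2052, 0.083]
eef_rot: [-0.0, 0.996, -0.089, 0.001]
ft_force: [-1.1, -0.0, 7.4]
finger_gap: 0.0106
gripper_force: 70.5
```

```bash
sed -i 's/ZMIN=.06/ZMIN=.048/' h.py; python3 - <<'E'
from h import *
s,*_=tilt(); print(s["clock"],s["tcp_pos"],s["ft_force"],s["moment"])
E
```

```text
n 13542 pitch(free up) -0.008 roll -0.002 z0 -29.4 mm a range [-75.  74.] yaw -10.18 deg
16.7333 [0.55010679 0.20523943 0.08303527] [-1.08344677 -0.03984414  7.40805908] [0.02879616 0.97685586 0.10548393]
```

Call:
drive_tool([
  [0, 0, -0.8, 0],
  [0, 0, -1.6, 0],
  [0, 0, -1.6, 0],
])

```text
clock: 17.03
tcp_pos: [0.5507, 0.2052, 0.0814]
eef_rot: [-0.0, 0.996, -0.089, 0.001]
ft_force: [-1.1, -0.5, 4.5]
finger_gap: 0.0103
gripper_force: 70.4
```

Call:
drive_tool([
  [0, 0, -0.8, 0],
  [0, 0, -1.6, 0],
  [0, 0, -1.6, 0],
])

```text
clock: 17.28
tcp_pos: [0.5511, 0.2051, 0.08]
eef_rot: [-0.0, 0.996, -0.089, 0.002]
ft_force: [-0.7, -1.2, 5.7]
finger_gap: 0.0103
gripper_force: 70.4
```

Call:
drive_tool([
  [0, 0, -0.8, 0],
  [0, 0, -1.6, 0],
  [0, 0, -1.6, 0],
])

```text
clock: 17.53
tcp_pos: [0.5513, 0.2051, 0.0779]
eef_rot: [-0.0, 0.996, -0.089, 0.002]
ft_force: [1.8, -0.7, 3.5]
finger_gap: 0.0102
gripper_force: 70.0
```

Call:
drive_tool([
  [0, 0, -0.6, 0],
  [0, 0, -1.2, 0],
  [0, 0, -1.2, 0],
])

```text
clock: 17.78
tcp_pos: [0.5516, 0.205, 0.0772]
eef_rot: [-0.001, 0.996, -0.089, 0.002]
ft_force: [2.6, -0.5, 6.1]
finger_gap: 0.0105
gripper_force: 70.5
```

Call:
drive_tool([
  [0, 0, -0.6, 0],
  [0, 0, -1.2, 0],
  [0, 0, -1.2, 0],
])

```text
clock: 18.03
tcp_pos: [0.5516, 0.205, 0.0772]
eef_rot: [-0.001, 0.996, -0.089, 0.002]
ft_force: [0.7, -1.4, 13.2]
finger_gap: 0.0105
gripper_force: 71.3
```

```bash
python3 - <<'E'
from h import *
s,a,b,z,W,p=tilt("w6"); print(s["clock"],s["tcp_pos"],s["ft_force"],s["moment"])
k0=(abs(b)<.057)&(abs(b)>.051)
for c in list(range(-90,-70,4))+list(range(-24,64,4)):
    k=k0&(abs(a*1000-c)<2); 
    k2=(abs(b)<.02)&(abs(a*1000-c)<2)
    print(c,k.sum(),(np.nanmedian(W[k][:,2])*1000).round(1) if k.any() else None,(np.nanmedian(W[k2][:,2])*1000).round(1) if k2.any() else None,end=" | ")
E
```

```text
n 16741 pitch(free up) 0.010 roll -0.000 z0 -25.0 mm a range [-70.  72.] yaw -10.24 deg
18.0333 [0.55160071 0.2050378  0.07716711] [ 0.7495931  -1.38203579 13.15408342] [-0.14320993  0.62307527 -0.06652595]
-90 34 51.1 None | -86 13 51.1 None | -82 0 None None | -78 0 None 48.1 | -74 0 None 49.3 | -24 112 51.0 84.9 | -20 115 51.0 84.9 | -16 116 51.0 84.9 | -12 127 51.1 85.1 | -8 125 51.0 98.9 | -4 128 50.9 85.8 | 0 126 51.0 85.0 | 4 133 51.0 83.8 | 8 151 51.0 83.9 | 12 2367 145.5 113.3 | 16 149 50.9 142.0 | 20 145 50.9 155.3 | 24 151 50.9 48.5 | 28 156 51.0 48.2 | 32 157 51.0 50.6 | 36 161 51.0 50.9 | 40 240 50.6 57.7 | 44 66 43.3 65.1 | 48 184 53.1 67.2 | 52 169 53.0 66.5 | 56 188 53.1 55.4 | 60 187 53.1 55.5 |
```

View pics/w6.png

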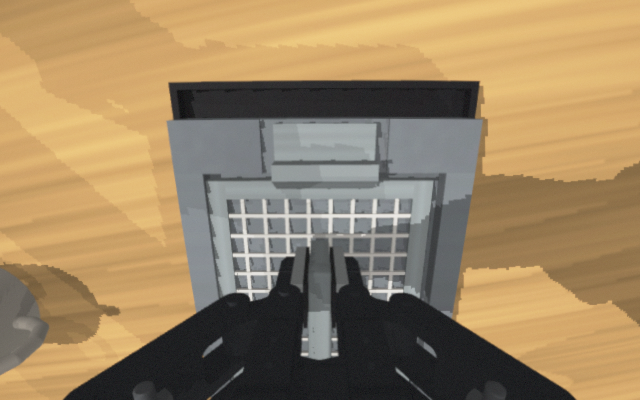

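The filter lies flat (frame top level at z≈51) and the catch nose at (325,172) px overlaps its edge. I'll unload, let go and retreat.

Call:
drive_tool([
  [0, 0, 1, 0],
  [0, 0, 2, 0],
  [0, 0, 2, 0],
])

```text
clock: 18.33
tcp_pos: [0.5515, 0.205, 0.0775]
eef_rot: [-0.0, 0.996, -0.089, 0.002]
ft_force: [5.3, -0.1, 1.8]
finger_gap: 0.0106
gripper_force: 70.0
```

Call:
drive_tool([
  [0, 0, 0, 0],
  [0, 0, 0, 0],
  [0, 0, 0, 0],
  [0, 0, 0, 0],
], grip=45)

```text
clock: 18.67
tcp_pos: [0.5483, 0.2052, 0.0761]
eef_rot: [0.0, 0.996, -0.089, -0.001]
ft_force: [-0.3, 0.3, -0.1]
finger_gap: 0.0451
gripper_force: 0.0
```

Call:
drive_tool([
  [0, 0, 10, 0],
  [0, 0, 30, 0],
  [0, 0, 60, 0],
  [0, 0, 90, 0],
  [0, 0, 100, 0],
])

```text
clock: 19.08
tcp_pos: [0.5517, 0.2059, 0.1819]
eef_rot: [-0.002, 0.996, -0.089, 0.004]
ft_force: [0.6, -0.4, 0.2]
finger_gap: 0.0446
gripper_force: 0.0
```

Call:
drive_tool([
  [-20, 0, 10, 0],
  [-40, 0, 20, 0],
  [-40, 0, 20, 0],
  [-40, 0, 20, 0],
])

```text
clock: 19.42
tcp_pos: [0.5089, 0.2056, 0.1978]
eef_rot: [-0.0, 0.996, -0.088, 0.0]
ft_force: [0.6, 0.4, 0.3]
finger_gap: 0.0452
gripper_force: 0.0
```

```bash
python3 - <<'E'
from h import *
s=robot.sense(); p,W=xyz("wrist"); save(p,"w7"); print(s["clock"],s["tcp_pos"],s["ft_force"])
W=W*1000; y=np.radians(-10.2); D=W-[519,206.4,0]
a=D[...,0]*np.cos(y)+D[...,1]*np.sin(y); b=-D[...,0]*np.sin(y)+D[...,1]*np.cos(y)-1.9
k=(abs(b)<57)&(abs(b)>53)
for c in range(-88,100,8):
    q=k&(abs(a-c)<2); r=(abs(b)<20)&(abs(a-c)<2); print(c,np.nanmedian(W[q][:,2]).round(1),np.nanmedian(W[r][:,2]).round(1),end=" | ")
for c in range(66,92,2):
    q=(abs(b)<20)&(abs(a-c)<1); r=(abs(abs(b)-45)<10)&(abs(a-c)<1); print(c,np.nanmedian(W[q][:,2]).round(1),np.nanmedian(W[r][:,2]).round(1),end=" / ")
E
```

```text
19.4167 [0.50887902 0.2055506  0.19776894] [0.64169956 0.35980067 0.25781398]
-88 nan 46.8 | -80 nan 50.8 | -72 50.5 47.9 | -64 50.9 48.6 | -56 50.7 48.4 | -48 50.8 48.0 | -40 50.7 48.8 | -32 51.0 48.3 | -24 50.5 48.0 | -16 245.6 85.0 | -8 261.2 185.5 | 0 262.4 263.1 | 8 50.9 267.7 | 16 51.0 48.9 | 24 50.8 48.9 | 32 51.1 50.0 | 40 51.0 49.7 | 48 51.1 48.3 | 56 50.9 48.7 | 64 51.0 50.2 | 72 50.9 56.7 | 80 52.3 67.2 | 88 52.9 55.4 | 96 52.9 55.4 | 66 51.1 50.9 / 68 51.0 51.1 / 70 51.1 51.0 / 72 56.7 50.9 / 74 60.3 50.5 / 76 64.0 43.2 / 78 67.5 43.6 / 80 67.0 53.0 / 82 67.1 53.0 / 84 67.1 52.9 / 86 55.8 53.0 / 88 55.5 52.9 / 90 55.4 52.9 /
  return np.nanmean(a, axis, out=out, keepdims=keepdims)
```

View pics/w7.png

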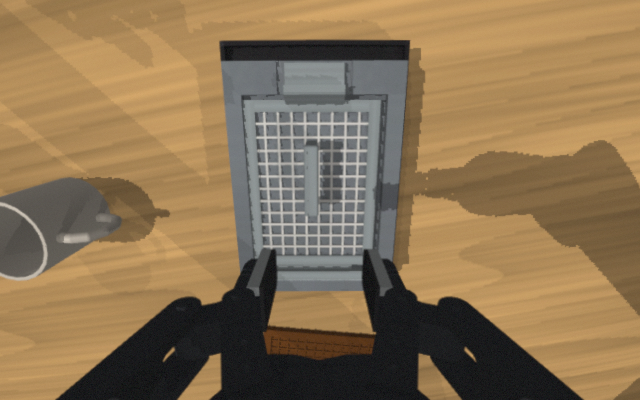

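The frame is level at z≈51 over its whole length. The catch at (315,85) px is shut about 4 mm over the free edge, and the tongue is under the lip at the bottom, so I'm handing in.

```bash
python3 -c "
from plant import robot
print(robot.finish_job())"
```

```text
the job is handed in; nothing more can be done
None
```

The filter is back in the extractor with its tongue under the lip, lying flat with the catch shut about 4 mm over its free edge; I let go and handed the job in at about 19.5 s.

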